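# Uncouple the tow bar from its hitch ball and hold it up

### The job

Uncouple the tow bar on the service stand: pull the upright latch handle at the side of the coupler fully outwards against its spring, keep it pulled, and lift the coupler up off the ball; do not heave it up while it is still latched. Finish holding it: the program ends with the gripper still holding the coupler up by that handle, steady, its lower rim a good 3 cm above the top of the ball, so that the ball mount can be drawn out from under it. Leave the other things on the bench where they are.

Things in the scene. Friction and masses are not known exactly. Their poses are not given: they have to be found in the camera images.
- stand: Service stand bolted to the bench: steel base plate 440 x 200 x 12 mm; receiver tube with ball mount at the robot's end, two-cheek clevis at the far end. Origin on the bench top straight under the ball's centre; x along the tow bar from ball to clevis, y level across it (the latch is on the -y side and pulls towards -y), z up. Fixed during a run
- latch_grip (a point): Centre of the latch's upright handle: round black rubber grip, 20 mm in diameter, 33 mm tall, with a 26 mm mushroom head (top 25 mm above this point), on the end of a plunger rod that comes out of the coupler's side 34 mm below this point. Latched, it is 88 mm to the -y side of the ball's centre and 13 mm higher; 40 mm free between grip and coupler. Axes as the stand's, tilting with the tongue
- latch (a joint): Sideways pull of the latch in m: 0 shut (its keeper sits under the ball and the coupler can rise only 2 mm), 0.016 fully out at its stop. The spring pushes it shut with 6 N at 0 and 11 N at 0.016. The ball passes from 0.010 on until the coupler has risen 25 mm; let go, the latch springs shut
- tongue (a joint): Angle in rad of the tongue about its hinge, the clevis bolt, which lies along the stand's y at x = 220 mm, 107 mm above the bench (the height of the ball's centre): 0 level and seated on the ball, grows as the coupler end rises, stop at 0.65. Nothing carries it but the ball and the hinge: raised and let go, it falls. Weight felt at the latch handle 4 to 8 N
- coupler_rim (a point): Centre of the lower rim (mouth) of the coupler's socket, a steel cup 78 mm across the rim and 61 mm tall that covers the ball; 28 mm below the ball's centre when seated. Axes as the stand's, tilting with the tongue
- ball_top (a point): Top of the 50 mm hitch ball, 132 mm above the bench, on the fixed ball mount; 53 mm above the rim's centre when the coupler is seated
- spare_ball: Bystander: spare 50 mm hitch ball standing on its nut, 105 mm tall. Origin at its underside
- wrench: Bystander: open-ended wrench, 210 mm long, lying flat. Origin at its underside
- hitch_pin: Bystander: bent steel hitch pin, 16 mm thick, 125 mm long, lying flat. Origin at its underside
- hammer: Bystander: hammer, 270 mm long, lying flat. Origin at its underside
- grease_tub: Bystander: white grease jar, 80 mm across, 85 mm tall. Origin at its underside
- spray_can: Bystander: spray can, 53 mm across, 150 mm tall. Origin at its underside
- parts_tray: Bystander: blue plastic tray of bolts, 120 x 90 x 35 mm. Origin at its underside

How it is judged:
On the way, in this order (a step that is already met when the one before it is completed fails the run):
1. the latch is pulled fully out, at least 12 mm, while the tongue is still down on the ball (value of joint latch above 0.012 m and value of joint tongue below 0.06 rad), for 0.05 s.
2. the coupler is lifted clear of the ball with the fingers on the latch handle (z of coupler_rim in the frame of stand above 0.1525 m and contact force between the fingers and latch above 2 N), for 0.2 s.
At the end, for the whole second after the job is handed in: The coupler's lower rim stays at least 20 mm above the top of the ball, the tongue is still (under 0.08 rad/s), and the fingers are still gripping the latch handle (over 2 N) (all of step 2 and velocity of joint tongue between -0.08 and 0.08 rad/s); the arm keeps its last pose, push and grip.
It fails at once if the latch is heaved against the ball with more than 40 N (contact force between latch_keeper and ball_lip above 40 N).
It fails at once if a bystander is shifted by more than 30 mm (distance of any of spare_ball, wrench, hitch_pin, hammer, grease_tub, spray_can, parts_tray from where it was at the start of the episode above 0.03 m).
It also fails if it takes over 38 s, if anything falls off the work surface, if the arm or the gripper's body presses on something with over 40 N, if the wrist force passes 120 N, or if a joint passes its speed limit or range.

### The arm

A 6-joint arm with a two-finger parallel gripper is mounted at the origin on the work surface. World frame = base frame: x ahead of the robot, y to its left, z up, the work surface at z = 0. Lengths are in m, angles in rad, forces in N, time in s.
With the tool pointing down it reaches from about 0.35 to 1 m from the base axis. Payload 7.1 kg.
Tool frame: the origin (TCP) lies between the finger pads; the fingertips stand 22 mm ahead of it and the grasp point (between the pads) lies 3 mm ahead of it; z points along the fingers, y is the line along which they close (so a half turn about z gives the same grasp; the last joint's range is limited). The gripper opens to 85 mm and grips with 20 to 120 N. Pads are 22 mm wide; open, the fingers measure 114 mm over their backs; the gripper's body (76 mm by 85 mm) begins 54 mm behind the grasp point. The pads swing forward as they close: fully open they stand 13 mm farther back than shut.
Start: joints at [-1.322, 0.423, 1.63, -0, 1.089, -0.019], TCP at [0.165, -0.603, 0.253] pointing down, gripper open.
Joint ranges: [-3, 3], [-0.9, 2.11], [0.09, 2.58], [-1.31, 4.45], [0.11, 2.69], [-2.54, 2.54]. Speed limits (rad/s): [2.39, 2.39, 3.01, 3.14, 3.14, 3.14].

### API

Orientations are given as a rotation vector (axis times angle).
In Python, from rig import manip gives the robot as it stands. The module is installed in compiled form; this text tells all that it offers. Calls block until the motion is done:
- manip.move_to(position, orientation): joint-space move of the TCP to a pose.
- manip.servo_line(position, orientation=None, rate=0.15): straight line of the TCP; orientation=None keeps the orientation; rate is the mean speed in m/s.
- manip.set_joints(angles): joint-space move.
- manip.command_gripper(opening, f_grip=None): finger opening in m; f_grip is the grip in N (None keeps the last); returns when the fingers have stopped.
- manip.hold(seconds).
- manip.solve_ik(position, orientation): joint angles nearest the present ones, or None.
- manip.camera(name): name is "scene" or "top" or "wrist"; returns a dict with "image" (480x640x3 uint8, red, green, blue), "fx", "fy", "cx", "cy" (pixels), "cam_to_world" (4x4, takes a point from camera to world coordinates); the wrist camera has in their place "mount" (4x4, takes a point from camera to tool coordinates, whose origin is the TCP and whose axes are the flange's). Camera axes: x right, y down, z forward; pixel columns grow to the right and rows downward; lengths in m; the calibration is good to about 2 mm. The wrist camera is an equidistant fisheye: a pixel r from the principal point sees the ray r / f radians off the axis. A picture is of the moment at which its call begins: read the wrist's pose just before it. There is no depth.
A pose or a line that the arm cannot do raises manip.IKError and nothing moves.
- manip.sign_off(): hands the job in; it is judged then, once.
Readings, each from a call of its own:
- manip.get_time(): time.
- manip.get_joint_positions(): joint angles.
- manip.get_joint_vel(): joint speeds.
- manip.get_tau(): joint torques, N m.
- manip.get_position(): TCP position.
- manip.get_ee_rot(): TCP orientation.
- manip.get_contact_force(): force on the tool from outside, world axes, zero at the start.
- manip.get_torque(): the same for the moment, N m.
- manip.get_width(): finger opening in m.
- manip.get_grip_force(): force on a finger pad.
Only numpy, scipy, OpenCV 4.12 (cv2) and the standard library are available. Lean on these libraries where they do the work, as an engineer would, in place of code of your own. Each camera call takes 0.05 s, during which the arm holds its last target. There are 200 camera calls.

## Working session

There is one attempt and no reset: what is moved stays moved. The work goes in short steps, each a Python script; the robot and the scene stay as the last script left them, time stands still between calls to the robot, and variables do not carry over. Pictures are saved under pics/ and viewed, at most 10 in all, crops included, and the job is handed in when it is done.

```bash
mkdir -p pics; ls; python3 - <<'E'
from rig import manip
import cv2,pickle
d={}
for n in("scene","top"):
    c=manip.camera(n); d[n]=c
    cv2.imwrite(f"pics/{n}0.png",c["image"][:,:,::-1]); print(n,c["fx"],c["cam_to_world"])
pickle.dump(d,open("cams.pkl","wb")); print(manip.get_time(),manip.get_ee_rot())
E
```

```text
pics
scene 463.06803077977594 [[ 0.7357093   0.37981187 -0.5607805   1.32643126]
 [ 0.6772931  -0.40959871  0.61114889 -0.76644396]
 [ 0.00242663 -0.82944068 -0.55858954  0.8539261 ]
 [ 0.          0.          0.          1.        ]]
top 542.0871144049305 [[-0.01732851 -0.99159974  0.1281783   0.39282151]
 [-0.99980038  0.01845991  0.00764397  0.02101058]
 [-0.00994592 -0.12802025 -0.99172168  1.52177001]
 [ 0.          0.          0.          1.        ]]
0.1 [-3.11206947e+00 -4.19157136e-01  2.37979267e-04]
```

View pics/top0.png

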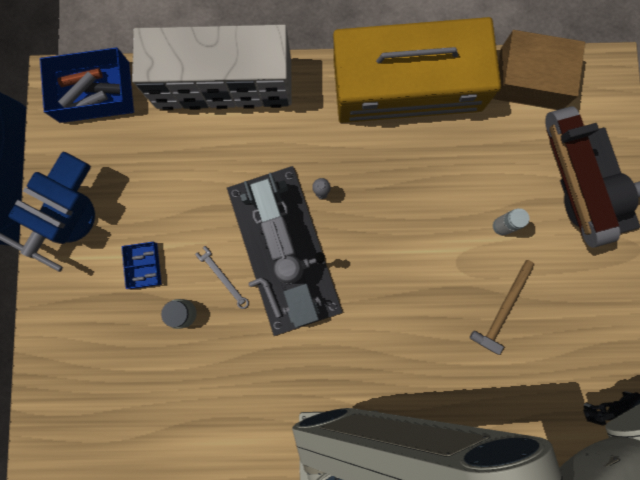

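View pics/scene0.png

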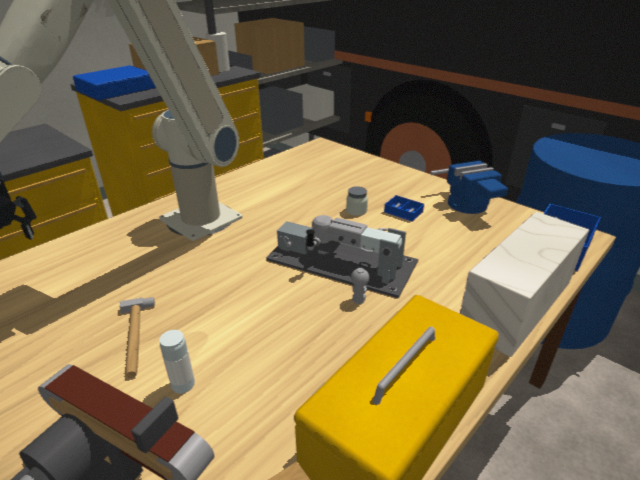

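The top view shows the stand with the coupler cup near (288,268), the clevis near (263,195), and the latch probably to its right near (325,263). The spare ball is at (321,187), and the hitch pin lies on or beside the base at (265,298). I'll zoom in on both views.

```bash
python3 - <<'E'
import cv2,numpy as np
a=cv2.imread("pics/top0.png")[160:340,220:360]; b=cv2.imread("pics/scene0.png")[200:310,260:430]
a=cv2.resize(a,None,fx=3,fy=3,interpolation=2); b=cv2.resize(b,(378,245),interpolation=2)
o=np.zeros((540,800,3),np.uint8); o[:,:420]=a; o[:245,422:800]=b
o=np.clip(o*1.8,0,255).astype(np.uint8)
cv2.imwrite("pics/crop1.png",o)
E
```

```text
(no output)
```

View pics/crop1.png

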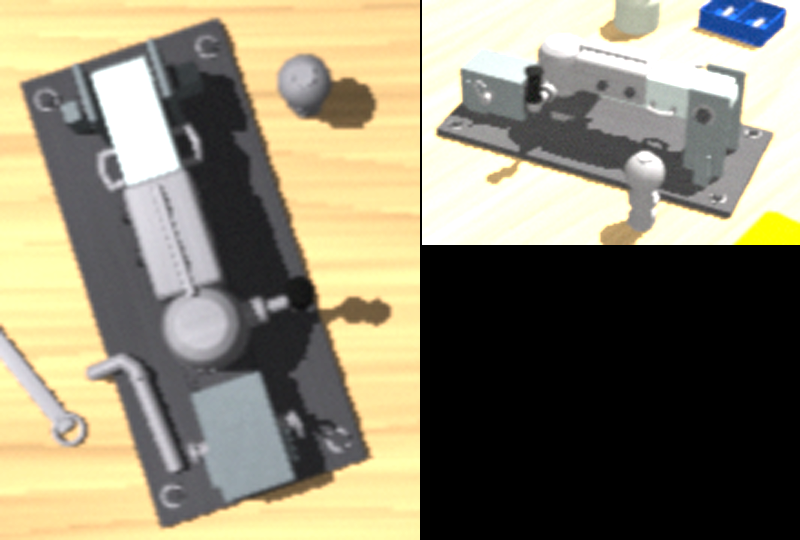

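The crop shows the black mushroom head at about top px (320,258) and scene px (310,231). The plate corners are sharp in the top view. Next I'll compute the poses.

```bash
cat > h.py <<'E'
import numpy as np,pickle
def ray(c,u,v):
    T=c["cam_to_world"]; d=T[:3,:3]@[(u-c["cx"])/c["fx"],(v-c["cy"])/c["fy"],1.]; return T[:3,3],d/np.linalg.norm(d)
def plane(c,u,v,z):
    o,d=ray(c,u,v); return o+d*(z-o[2])/d[2]
def tri(rs):
    A=sum(np.eye(3)-np.outer(d,d) for o,d in rs); b=sum((np.eye(3)-np.outer(d,d))@o for o,d in rs); return np.linalg.solve(A,b)
E
python3 - <<'E'
from h import *
d=pickle.load(open("cams.pkl","rb")); t,s=d["top"],d["scene"]
P=[plane(t,220+x/3,160+y/3,.012) for x,y in[(22,85),(220,20),(370,455),(163,525)]]
print(np.round(P,3)); 
u=P[0]-P[3]+P[1]-P[2]; v=P[1]-P[0]+P[2]-P[3]; print("yaw",np.arctan2(u[1],u[0]),np.arctan2(v[1],v[0])+np.pi/2)
print("head plane",plane(t,220+300/3,160+292/3,.145),"tri",tri([ray(t,320,257.5),ray(s,310.4,231)]))
print("cup",plane(t,220+203/3,160+325/3,.135+.02))
for n,(x,y) in dict(spare=(321,187),can=(517,218),tub=(178,314)).items(): print(n,plane(t,x,y,.1))
E
```

```text
[[ 0.731  0.302  0.012]
 [ 0.79   0.114  0.012]
 [ 0.378 -0.02   0.012]
 [ 0.317  0.171  0.012]]
yaw 0.3105625970535063 0.3055623990237373
head plane [0.51703797 0.04009829 0.145     ] tri [0.51874142 0.04215376 0.14203272]
cup [0.48976347 0.12205273 0.155     ]
spare [0.70986973 0.03490554 0.1       ]
can [ 0.61602787 -0.48238995  0.1       ]
tub [0.37983889 0.41285992 0.1       ]
```

```bash
cat >> h.py <<'E'
from scipy.spatial.transform import Rotation as Ro
yaw=.308; ux=np.array([np.cos(yaw),np.sin(yaw),0]); uy=np.array([-ux[1],ux[0],0])
def R0(s):
    z=np.array([0,0,-1.]); y=s*uy; return np.column_stack([np.cross(y,z),y,z])
E
python3 - <<'E'
from h import *; from rig import manip; import cv2
for s in(1,-1):
    r=Ro.from_matrix(R0(s)).as_rotvec(); q=manip.solve_ik([.518,.041,.23],r); print(s,q)
    if q is not None: q0=(s,q) if s==1 or abs(q[5])<abs(q0[1][5]) else q0
s=q0[0]; print("use",s); r=Ro.from_matrix(R0(s)).as_rotvec()
manip.move_to([.518,.041,.23],r); print(manip.get_time())
p,e=manip.get_position(),manip.get_ee_rot(); c=manip.camera("wrist"); c["p"],c["e"]=p,e
pickle.dump(c,open("w1.pkl","wb")); cv2.imwrite("pics/w1.png",c["image"][:,:,::-1]); print(p,c["mount"],c["fx"],c["cx"],c["cy"],manip.get_contact_force())
E
```

```text
1 [ 5.60825588e-02  3.00098187e-01  1.88077599e+00 -4.44089210e-16
  9.60718481e-01 -1.82271377e+00]
-1 [ 5.60825588e-02  3.00098187e-01  1.88077599e+00 -8.88178420e-16
  9.60718481e-01  1.31887889e+00]
use -1
2.7
[0.51818243 0.04035208 0.23003887] [[ 1.03983502e-04 -9.57945422e-01 -2.86950444e-01  7.32636107e-02]
 [ 9.99999992e-01  1.20493393e-04 -3.98765495e-05 -3.59880674e-04]
 [ 7.27751907e-05 -2.86950438e-01  9.57945427e-01 -1.19759420e-01]
 [ 0.00000000e+00  0.00000000e+00  0.00000000e+00  1.00000000e+00]] 371.64829954431775 314.6664703090393 233.56499620633275 [0.20975369 0.07555789 1.33320355]
```

View pics/w1.png

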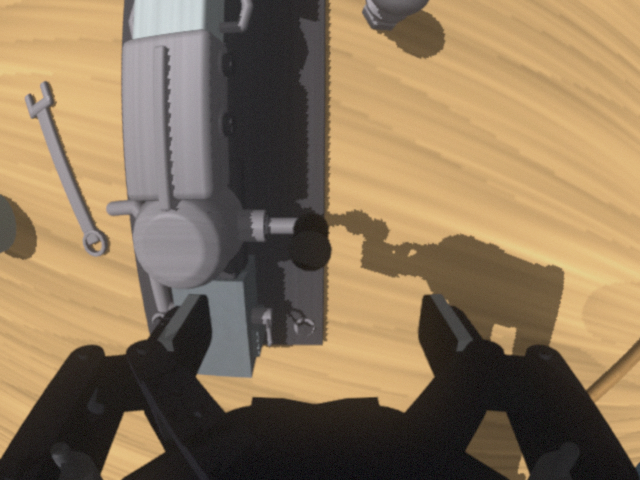

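The wrist view shows the head top at about px (312,251). The plate edge is vertical in the picture, so the yaw is right. Next I'll project that point.

```bash
cat >> h.py <<'E'
def wplane(c,u,v,z):
    a,b=u-c["cx"],v-c["cy"]; r=np.hypot(a,b); th=r/c["fx"]; k=np.sin(th)/max(r,1e-9)
    R=Ro.from_rotvec(c["e"]).as_matrix(); M=c["mount"]; d=R@M[:3,:3]@[a*k,b*k,np.cos(th)]; o=R@M[:3,3]+c["p"]
    return o+d*(z-o[2])/d[2]
E
python3 - <<'E'
from h import *; import cv2
c=pickle.load(open("w1.pkl","rb"))
g=c["image"].max(2)[195:290,280:345]; 
for y in (232,245,251,258,265): print(y,c["image"].max(2)[y,285:340:3])
for z in(.145,): print(wplane(c,312,251,z))
E
```

```text
232 [110 110 110  44  30  36  38  43  41  40  40  40  36  36  49 203 215 214
 214]
245 [ 42  41  40  43  39  40  42  46  44  40  40  47  46  41  44 113 217 217
 218]
251 [ 44  44  40  41  38  40  33  43  47  47  45  45  47  46  42  79 211 216
 218]
258 [ 43  39  41  39  39  41  41  43  45  41  48  47  44  47  47 165 219 219
 216]
265 [ 81  80  81  68  34  29  29  34  41  40  46  43  42  60 157 207 210 211
 213]
[0.51884486 0.04256683 0.145     ]
```

```bash
python3 - <<'E'
from h import *; from rig import manip; import cv2
manip.command_gripper(.052,60)
manip.servo_line([.5188,.0426,.122],rate=.08); print(manip.get_time(),manip.get_position(),manip.get_contact_force(),manip.get_width())
c=manip.camera("wrist"); cv2.imwrite("pics/w2.png",c["image"][:,:,::-1])
E
```

```text
4.6833 [0.51918637 0.04262577 0.12248394] [ 0.39059394 -0.01733909  0.81796229] 0.052349346344061576
```

View pics/w2.png

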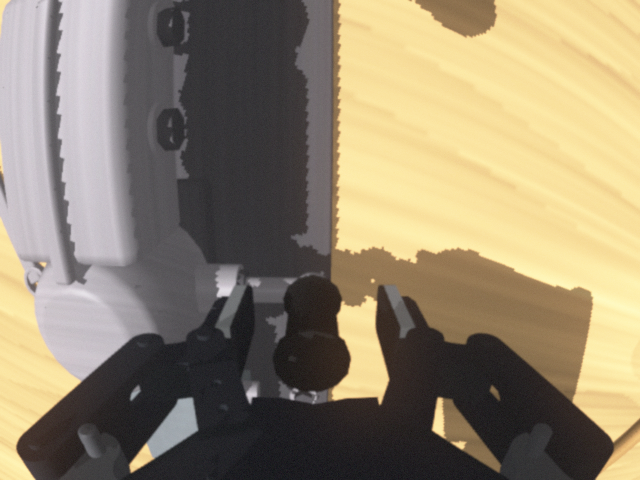

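The handle (head at px (312,360)) stands midway between the fingers, with no contact. Next I'll close the gripper and pull in small steps.

```bash
python3 - <<'E'
from h import *; from rig import manip
manip.command_gripper(0.0,60); p0=np.array(manip.get_position())
print("grip",manip.get_width(),manip.get_grip_force(),p0,np.round(manip.get_contact_force(),1))
t=np.array([.5188,.0426,.122])
for k in (4,8,11,13,14,15,16,17):
    manip.servo_line(t-uy*k/1e3,rate=.02); manip.hold(.1)
    F=np.array(manip.get_contact_force()); p=np.array(manip.get_position())
    print(k,round(-(p-p0)@uy*1e3,2),"Fy",round(F@uy,1),"F",np.round(F,1))
    if F@uy>20: break
print(manip.get_time(),manip.get_grip_force())
E
```

```text
grip 0.020450488373110184 54.448123635329466 [0.51874867 0.0432926  0.12238197] [-2.   5.7  3.3]
4 3.78 Fy 6.9 F [-1.8  6.7  4.3]
8 7.61 Fy 7.2 F [-2.1  6.9  4.4]
11 10.51 Fy 10.0 F [-1.9  9.8  5.1]
13 12.43 Fy 9.2 F [-1.8  9.1  5.2]
14 13.35 Fy 9.1 F [-2.1  8.9  5. ]
15 14.3 Fy 10.4 F [-3.1  9.9  4.6]
16 15.26 Fy 10.6 F [-3.3 10.1  4.2]
17 15.89 Fy 12.1 F [-3.4 11.6  5.1]
8.175 54.97772527834741
```

```bash
python3 - <<'E'
from h import *; from rig import manip
g=np.array([.5188,.0426,0]); H=g+.088*uy+.22*ux; H[2]=.107
t=np.array([.5188,.0426,.122])-uy*.017; R=R0(-1)
def pose(a):
    Q=Ro.from_rotvec(uy*a).as_matrix(); return H+Q@(t-H), Ro.from_matrix(Q@R).as_rotvec()
th=np.arange(.03,.4201,.03)
qs=[manip.solve_ik(*pose(a)) for a in th]; assert all(q is not None for q in qs)
for a in th:
    manip.servo_line(*pose(a),rate=.05)
    F=np.array(manip.get_contact_force()); p=np.array(manip.get_position())
    print(round(a,2),"F",np.round(F,1),"Fy",round(F@uy,1),"err mm",np.round((p-pose(a)[0])*1e3,1),round(manip.get_grip_force(),0))
    if F[2]<-30: print("STOP"); break
manip.hold(.5); print(manip.get_time(),manip.get_width())
import cv2
for n in("scene","wrist"):
    c=manip.camera(n); im=c["image"][:,:,::-1]
    if n=="scene": o=cv2.resize(im[140:310,230:430],(400,340),interpolation=2)
    else: w=cv2.resize(im,(400,300))
cv2.imwrite("pics/end.png",np.hstack([o[:300],w]))
E
```

```text
0.03 F [-1.3 10.9 -3.9] Fy 10.8 err mm [-0.7  1.7 -0.4] 57.0
0.06 F [-0.5 10.8 -4.7] Fy 10.4 err mm [-0.7  1.7 -0.5] 57.0
0.09 F [-1.8 11.  -4.5] Fy 11.0 err mm [-0.8  1.7 -0.6] 57.0
0.12 F [-1.1 11.3 -5. ] Fy 11.1 err mm [-0.8  1.7 -0.6] 57.0
0.15 F [-1.4 10.1 -4.8] Fy 10.1 err mm [-0.8  1.8 -0.7] 57.0
0.18 F [-1.5 10.6 -4.8] Fy 10.5 err mm [-0.9  1.8 -0.7] 57.0
0.21 F [-1.8 10.2 -5.2] Fy 10.3 err mm [-0.9  1.8 -0.8] 57.0
0.24 F [-2.8 10.4 -3.9] Fy 10.7 err mm [-0.9  1.9 -0.8] 57.0
0.27 F [-2.7 12.  -4.7] Fy 12.3 err mm [-1.   1.9 -0.8] 57.0
0.3 F [-3.3  9.4 -4. ] Fy 10.0 err mm [-1.   2.  -0.8] 57.0
0.33 F [-2.9 10.6 -4.2] Fy 10.9 err mm [-1.1  2.  -0.8] 57.0
0.36 F [-3.2  9.1 -4.5] Fy 9.7 err mm [-1.1  2.  -0.9] 57.0
0.39 F [-3.9  9.9 -4.1] Fy 10.6 err mm [-1.1  2.  -0.9] 57.0
0.42 F [-3.5 10.3 -3.6] Fy 10.9 err mm [-1.2  2.1 -0.9] 57.0
12.6417 0.020355487065243004
```

View pics/end.png

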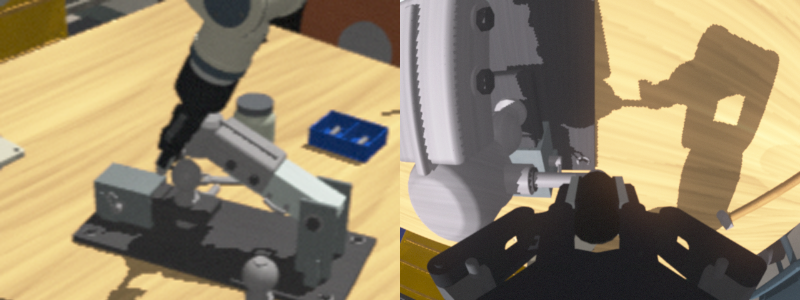

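The picture shows the coupler raised and the ball bare beneath it at (185,180), with the fingers still on the handle. At about 0.42 rad the rim is roughly 39 mm above the ball top. The forces are steady, so I'm handing in.

```bash
python3 -c "
from rig import manip
print(manip.get_grip_force(),manip.get_contact_force()); print(manip.sign_off())"
```

```text
57.35190671425812 [-3.9342687   9.27083545 -3.55909999]
the job is handed in; nothing more can be done
None
```

The coupler is off the ball and the job is handed in: I pulled the latch about 16 mm before lifting, and the gripper is holding the coupler up steadily by the latch handle, with its rim a calculated 39 mm above the ball top (no verdict was returned).

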